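# Load the probe carriage and slide it to its click stop

## Task

Get the board tester ready: take the two long test probes with black heads from the grey stand and drop one, tip down, fully home into each of the two sockets of the aluminium carriage, leaving the short headless one in the stand. Then take the carriage by its black post and slide it along the rail, away from the stand's side, until you feel the hidden ball click into its notch, without running on to the end of the rail. Finish there, still gripping the post with the ball seated in the notch: do not let go.

Things in the scene. Friction and masses are not known exactly. Their poses are not given: they have to be found in the camera images.
- probe_a_mid (a point): Test probe a, loose, upright in a hole of the stand: 90 mm long, brass shaft 12 mm diameter, tapered tip at the bottom, black round head 16 mm diameter on the top 28 mm. 50 g. This point is on its axis half-way up (45 mm above the tip, 55 mm above the table at the start); z runs from tip to head.
- probe_b_mid (a point): Test probe b, the same as probe a, in another hole of the stand.
- spare_mid (a point): Short spare pin, to be left in the stand: plain brass, 12 mm diameter, 60 mm long, no head, standing in the remaining hole. This point is half-way up its axis.
- stand: Fixed grey plastic block 170 (x) x 56 (y) x 45 (z) mm; origin at the centre of its underside. Three 15 mm holes, 35 mm deep, in a row along its x axis, at -55, 0 and +55 mm; which rod is in which hole varies.
- tester: Fixed board tester on the bench: dark steel base plate 240 (x) x 370 (y) x 12 mm with a steel rail along its y axis, a green circuit board on the +x side and a grey covered track 56 mm high on the -x side. Origin on the table under the middle of the rail; y is the slide direction.
- carriage (a joint): Slide of the carriage along the tester's +y, m: 0 to the end stop at 0.17; starts at 0 to 0.04. Friction about 1.5 N. The unseen notch lies anywhere between 0.09 and 0.15. Over the last 6 mm before it the sprung ball draws the carriage in, up to about 6 N; there the pull vanishes; pushing out either way takes about 9 N. Let go within 4 mm of the notch, the carriage centres itself.
- ball (a joint): Height of the sprung, rolling steel ball under the carriage's ear, in m, hidden under the track's cover: about -0.0005 while it rides on the track, about -0.004 when seated in the notch (below -0.002 within 2 mm of it).
- socket0 (a point): Centre of the mouth of the first socket, in the carriage's top face, 79 mm above the table: upright round hole 14 mm diameter, 40 mm deep, 2 mm chamfer; from the post 45 mm to the tester's -y and 45 mm to its +x. A probe fully home has its mid-point 5 mm above the mouth. Either probe may go in either socket.
- socket1 (a point): The second socket, the same, 45 mm to the tester's +y and 45 mm to its +x from the post (90 mm from the first).
- post (a point): Centre of the carriage's grip post: square, black, 20 x 20 mm, sides along the tester's x and y, rising 52 mm from the carriage's top to 131 mm above the table. The point is on its axis, 16 mm below its top. The aluminium carriage is 90 (x) x 130 (y) x 45 (z) mm; the post stands 20 mm towards -x from its middle.

How it is judged:
On the way:
1. both probes stand fully home in the two sockets while the carriage has not yet reached the notch (((distance between probe_a_mid and socket0 below 0.012 m and distance between probe_b_mid and socket1 below 0.012 m) or (distance between probe_a_mid and socket1 below 0.012 m and distance between probe_b_mid and socket0 below 0.012 m)) and angle between each of probe_a_mid, probe_b_mid's own z axis and vertical below 0.15 rad and value of joint ball above -0.001 m), for 0.2 s.
At the end, for the whole second after the job is handed in: One probe upright (0.15 rad) in each socket, mid-points within 12 mm of the mouths; ball in the notch (joint below -2 mm), carriage still; fingers straddle the post (within 16 mm of its axis seen from above), pressing over 3 N; the spare within 15 mm of its start (((distance between probe_a_mid and socket0 below 0.012 m and distance between probe_b_mid and socket1 below 0.012 m) or (distance between probe_a_mid and socket1 below 0.012 m and distance between probe_b_mid and socket0 below 0.012 m)) and angle between each of probe_a_mid, probe_b_mid's own z axis and vertical below 0.15 rad and value of joint ball below -0.002 m and velocity of joint carriage between -0.005 and 0.005 m/s and contact force between the fingers and carriage above 3 N and horizontal distance between the grasp point and post below 0.016 m and distance of spare_mid from where it was at the start of the episode below 0.015 m); the arm keeps its last pose, push and grip.
It fails at once if the carriage is run into the end of the rail (value of joint carriage above 0.167 m).
It also fails if it takes over 72 s, if anything falls off the work surface, if the arm or the gripper's body presses on something with over 40 N, if the wrist force passes 120 N, or if a joint passes its speed limit or range.

## Robot

A 7-joint arm with a two-finger parallel gripper is mounted at the origin on the work surface. World frame = base frame: x ahead of the robot, y to its left, z up, the work surface at z = 0. Lengths are in m, angles in rad, forces in N, time in s.
With the tool pointing down it reaches from about 0.4 to 0.85 m from the base axis. Payload 10.4 kg.
Tool frame: the origin (TCP) lies midway between the tips of the shut fingers; the grasp point (between the pads) lies 19 mm behind it; z points along the fingers, y is the line along which they close (so a half turn about z gives the same grasp; the last joint's range is limited). The gripper opens to 87 mm and grips with 3 to 60 N. Pads are 19 mm wide; open, the fingers measure 117 mm over their backs; the gripper's body (75 mm by 190 mm) begins 51 mm behind the grasp point.
Start: joints at [-0.023, 0.332, -0.065, 1.46, 0.022, 1.35, -0.088], TCP at [0.625, 0, 0.223] pointing down, gripper open.
Joint ranges: [-2.6, 2.6], [-0.5, 2.12], [-1.47, 1.34], [0.16, 2.42], [-1.27, 4.41], [0.06, 2.06], [-2.6, 2.6]. Speed limits (rad/s): [2.22, 2.22, 2.79, 2.79, 3.14, 3.14, 3.14].

## Interface

Orientations are given as a unit quaternion [x, y, z, w].
In Python, from bench import r gives the robot as it stands.
- The arm moves only by the tool arm_command, never from a script. Its arguments are lists of equal length, an entry for each row: "xyz": the shift along the world's x, y, z in m, a list of three; "rot": the turn, a rotation vector about the world's x, y, z in rad, a list of three. In form: {"xyz": [[tx, ty, tz], ...], "rot": [[ax, ay, az], ...]}. A call has 1 to 20 rows; each row is the pose to reach, as a shift and turn from the pose commanded when the call began; what a row does not reach only later rows make up. A row lasts 1/12 s, in which the tool goes at most 41.7 mm and 7.16 degrees, less where a joint would pass 70% of its speed; a pose out of reach is approached as far as the arm can. A call with a gripper value outside its range is refused whole. "grip" is the opening, from 0 (shut) to 1 (fully open), set as the call begins (left out, the last holds). The fingers move at their own pace and stop on an object; "squeeze" is the grip in N (left out, the last holds). Time passes only in rows, so rows that repeat a pose let the fingers close. It gives the time, the measured TCP pose, the force, the opening and the grip force at its end, in the units of the state.
- r.read_state(): the state, without advancing time (a new reading comes with each control period).
- r.camera(name): name is "scene" or "side" or "wrist"; returns the picture (480x640x3 uint8, red, green, blue); there is no depth.
- r.camera_model(name): a dict with "fx", "fy", "cx", "cy" (pixels), "T" (4x4, takes a point from camera to world coordinates). Camera axes: x right, y up, looking along -z (the intrinsics and any distortion apply to the point x, -y, -z); pixel columns grow to the right and rows downward; lengths in m; the calibration is good to about 2 mm. A picture is of the moment at which its call begins: read the wrist's pose just before it. camera_model takes no time and is no camera call; for the wrist camera it gives the pose at the moment of the call.
- r.close_job(): hands the job in; it is judged then, once.
Trained networks look in the newest picture that a camera, given by its name, has taken for a name from the list of things; names that differ only in an ending like _2 or _b are one class to them, and where a whole thing is asked for, a point or a joint stands for the part that bears it (a point fixed in the world has none). Each returns a list of dicts, best first, with "conf" (0 to 1); they miss things now and then, are a little off and sometimes report something else, mostly with a low value. They report only what shows in the picture. A call takes as long as a camera call.
- r.look_for(label, camera): "at" ([x, y, z] in m, in the coordinates of the camera as it stood for that picture, good to about 4 mm: the middle of the surface that is visible of it).
- r.spot_point(label, camera): "at" ([x, y, z] in m, in the coordinates of the camera as it stood for that picture, good to about 4 mm: a listed point, or the origin of a listed thing).
The state is a dict: "time": time; "joint_positions": joint angles; "joint_vel": joint speeds; "joint_torque": joint torques, N m; "ee_pos": TCP position; "eef_rot": TCP orientation; "ft_force": force on the tool from outside, world axes, zero at the start; "torque": the same for the moment, N m; "width": finger opening in m; "grip_force": force on a finger pad.
Only numpy, scipy, OpenCV 4.12 (cv2) and the standard library are available. Lean on these libraries where they do the work, as an engineer would, in place of code of your own. Each camera call takes 0.05 s, during which the arm holds its last target. There are 200 camera calls.

## Working session

There is one attempt and no reset: what is moved stays moved. The work goes in short steps, Python scripts to look and compute and a tool call to move; the robot and the scene stay as the last step left them, time stands still between calls to the robot, and variables do not carry over. Pictures are saved under pics/ and viewed, at most 10 in all, crops included, and the job is handed in when it is done.

Besides the shell and the picture viewer there is one more tool, called after "Request:" as name(argument=value, ...), one argument or row to a line, values as JSON. arm_command: Moves the arm, as the interface text tells. Its arguments: {"type":"object","properties":{"xyz":{"type":"array"},"rot":{"type":"array"},"grip":{"type":"number"},"squeeze":{"type":"number"}},"required":["xyz","rot"]}

```bash
mkdir -p pics
cat > h.py <<'E'
import numpy as np, cv2
from bench import r
def W(cam,p,M=None):
    T=np.array((M or r.camera_model(cam))["T"]); return (T@np.r_[p,1])[:3]
def shot(cam,name=None):
    M=r.camera_model(cam); im=r.camera(cam)
    if name: cv2.imwrite(f"pics/{name}.png",im[:,:,::-1])
    return im,M
def px(M,p):
    q=np.linalg.inv(np.array(M["T"]))@np.r_[p,1]; return M["cx"]+M["fx"]*q[0]/-q[2], M["cy"]-M["fy"]*q[1]/-q[2]
E
python3 - <<'E'
from h import *
np.set_printoptions(precision=4,suppress=True)
ims=[]
for c in ["scene","side"]:
    im,M=shot(c); ims.append(im)
    print(c,{k:v for k,v in M.items()})
    for l in ["probe_a_mid","spare_mid","stand","tester","socket0","post"]:
        for d in r.spot_point(l,c)[:3]:
            w=W(c,d["at"],M); print(l,round(d["conf"],2),w,np.round(px(M,w)))
    cv2.imwrite(f"pics/{c}0.png",im[:,:,::-1])
print(r.read_state()["time"], r.read_state()["eef_rot"])
E
```

```text
scene {'fx': 487.5065543568721, 'fy': 487.5065543568721, 'cx': 313.0346202229459, 'cy': 230.2907550163214, 'T': array([[-0.6736, -0.6178,  0.4057,  0.8487],
       [ 0.739 , -0.5677,  0.3627,  0.1538],
       [ 0.0063,  0.5442,  0.839 ,  0.7634],
       [ 0.    ,  0.    ,  0.    ,  1.    ]])}
probe_a_mid 0.64 [ 0.3975 -0.3069  0.0512] [292. 152.]
probe_a_mid 0.43 [ 0.5511  0.0676 -0.0002] [394. 343.]
probe_a_mid 0.42 [0.5676 0.0282 0.0779] [374. 315.]
spare_mid 0.42 [ 0.4497 -0.2997  0.0402] [276. 173.]
stand 0.61 [ 0.4529 -0.2988 -0.0004] [276. 187.]
tester 0.98 [ 0.5523  0.0628 -0.0019] [391. 342.]
tester 0.23 [ 0.4513 -0.2999  0.0406] [275. 173.]
tester 0.17 [0.5654 0.0291 0.0787] [376. 314.]
socket0 0.79 [ 0.544  -0.0547  0.0806] [343. 271.]
socket0 0.65 [0.5662 0.0277 0.0769] [374. 315.]
post 0.93 [ 0.5124 -0.0001  0.1141] [385. 269.]
side {'fx': 483.35342395449084, 'fy': 483.35342395449084, 'cx': 318.1656016884754, 'cy': 246.1873941014927, 'T': array([[ 0.6774,  0.3937, -0.6214,  0.07  ],
       [-0.7356,  0.3636, -0.5715, -0.5478],
       [ 0.001 ,  0.8443,  0.5359,  0.4795],
       [ 0.    ,  0.    ,  0.    ,  1.    ]])}
probe_a_mid 0.94 [ 0.3998 -0.3092  0.0574] [359. 365.]
spare_mid 0.72 [0.513  0.     0.1129] [255. 207.]
spare_mid 0.47 [ 0.4554 -0.3028  0.039 ] [381. 349.]
stand 0.55 [ 0.4549 -0.3021 -0.0021] [378. 372.]
tester 0.69 [ 0.5552  0.066  -0.0015] [253. 242.]
socket0 0.71 [0.5651 0.029  0.0761] [268. 210.]
socket0 0.7 [ 0.5437 -0.0533  0.0808] [292. 228.]
post 0.56 [0.5125 0.0005 0.1144] [254. 206.]
0.7 [0.7071 0.7071 0.     0.    ]
```

View pics/scene0.png

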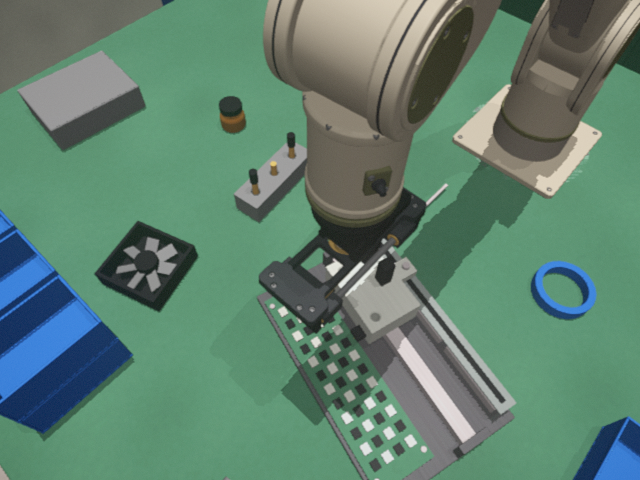

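View pics/side0.png

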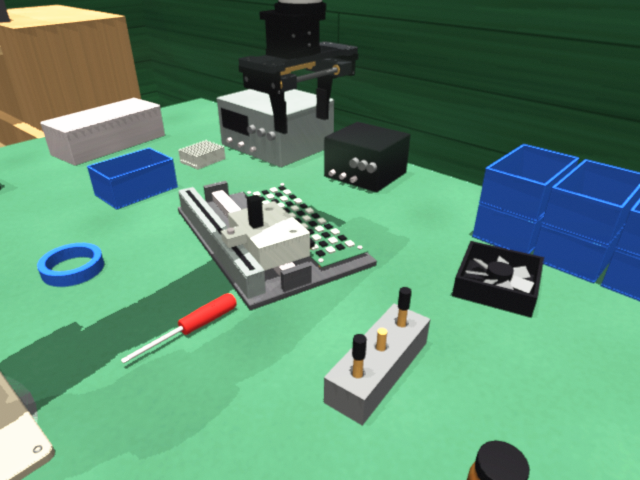

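The stand's two black-headed probes are in the outer holes, at about (254,178) and (291,140) in the scene view, with the spare in the middle. The carriage is near the start of the rail, its post at (385,269).

```bash
cat > look.py <<'E'
from h import *
import sys
np.set_printoptions(precision=4,suppress=True)
im,M=shot("wrist",sys.argv[1])
for l in sys.argv[2:]:
    for d in r.spot_point(l,"wrist")[:3]:
        w=W("wrist",d["at"],M); print(l,round(d["conf"],2),w,np.round(px(M,w)))
s=r.read_state(); print(s["time"],s["ee_pos"],s["width"])
np.save("pics/"+sys.argv[1]+".npy",M["T"]); print(M["fx"],M["cx"],M["cy"])
E
python3 look.py w0 socket0 post
```

```text
socket0 0.61 [ 0.5396 -0.0524  0.0796] [224. 280.]
socket0 0.61 [0.5662 0.0277 0.0824] [248. 195.]
post 0.75 [ 0.5111 -0.0024  0.1132] [174. 239.]
0.85 [ 0.625  -0.      0.2226] 0.08676536203694807
356.7937079692394 315.5511355945896 237.3583890633273
```

Request:
arm_command(
  xyz=[
    [-0.17,-0.3,0.0],
    [-0.17,-0.3,0.0],
    [-0.17,-0.3,0.0],
    [-0.17,-0.3,0.0],
    [-0.17,-0.3,0.0],
    [-0.17,-0.3,0.0],
    [-0.17,-0.3,0.0],
    [-0.17,-0.3,0.0],
    [-0.17,-0.3,0.0],
    [-0.17,-0.3,0.0],
    [-0.17,-0.3,0.0],
    [-0.17,-0.3,0.0],
  ],
  rot=[
    [0,0,0],
    [0,0,0],
    [0,0,0],
    [0,0,0],
    [0,0,0],
    [0,0,0],
    [0,0,0],
    [0,0,0],
    [0,0,0],
    [0,0,0],
    [0,0,0],
    [0,0,0],
  ],
  grip=0.45,
  squeeze=25,
)

```text
time: 1.85
ee_pos: [0.4559, -0.2987, 0.2226]
eef_rot: [0.706, 0.708, 0.0, -0.0]
ft_force: [0.8, -0.1, -0.1]
width: 0.0391
grip_force: 0.0
```

```bash
python3 look.py w1 probe_a_mid spare_mid stand; python3 -c "
import cv2;a=cv2.imread('pics/w0.png');b=cv2.imread('pics/w1.png');cv2.imwrite('pics/w01.png',cv2.resize(cv2.hconcat([a,b]),(800,300)))"
```

```text
probe_a_mid 0.61 [ 0.3994 -0.3049  0.0555] [257. 225.]
spare_mid 0.71 [ 0.4541 -0.3024  0.0405] [315. 219.]
stand 0.97 [ 0.457  -0.2989  0.0021] [317. 207.]
2.05 [ 0.4558 -0.2988  0.2225] 0.03909156602538323
356.7937079692394 315.5511355945896 237.3583890633273
```

View pics/w01.png

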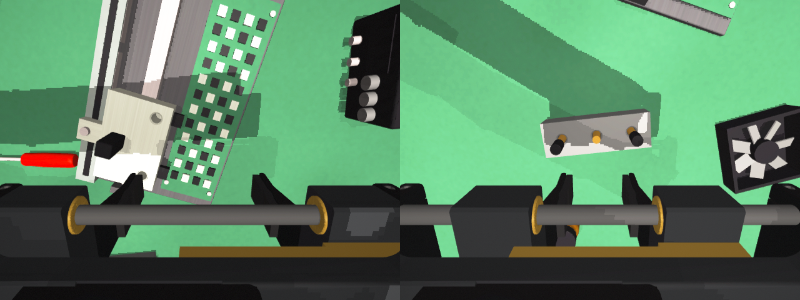

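The wrist view shows the heads at full-resolution (251,235) and (376,222), with the spare at (314,222) between them. I'll measure the heads, and the sockets at about (249,187) and (225,282) in w0.

Run:
```python
from h import *
np.set_printoptions(precision=4,suppress=True)
f,cx,cy=356.794,315.551,237.358
def ray(T,u,v,z):
    d=T[:3,:3]@np.array([(u-cx)/f,-(v-cy)/f,-1]); o=T[:3,3]; return o+d*(z-o[2])/d[2]
T=np.load("pics/w1.npy"); im=cv2.imread("pics/w1.png"); 
m=np.uint8(im.max(2)<60)*255; m[262:]=0; m[:195]=0; m[:,:230]=0; m[:,410:]=0
n,_,st,c=cv2.connectedComponentsWithStats(m)
for i in range(1,n):
    if st[i,4]>60: print(st[i],c[i],ray(T,*c[i],.086))
for u,v in [(314,220)]: print("spare top",ray(T,u,v,.07))
a=cv2.resize(im[190:260,220:420],None,fx=4,fy=4)
b=cv2.imread("pics/w0.png")[170:310,120:320]; b=cv2.resize(b,None,fx=4,fy=4)[:, :800]
cv2.imwrite("pics/z.png",cv2.resize(cv2.vconcat([a,b[:320]]),(800,600)))
T=np.load("pics/w0.npy"); print("s1",ray(T,249,187,.079),"s0",ray(T,225,282,.079))
```

```text
[367 210  22  24 388] [377.3119 221.6366] [ 0.5083 -0.2937  0.086 ]
[240 223  22  25 384] [250.9792 234.7578] [ 0.3987 -0.3055  0.086 ]
spare top [ 0.4536 -0.2963  0.07  ]
s1 [0.5671 0.0338 0.079 ] s0 [ 0.5398 -0.0547  0.079 ]
```

Request:
arm_command(
  xyz=[
    [0.026,0.003,0],
    [0.053,0.0055,-0.02],
    [0.053,0.0055,-0.06],
    [0.053,0.0055,-0.1],
    [0.053,0.0055,-0.13],
    [0.053,0.0055,-0.155],
    [0.053,0.0055,-0.155],
    [0.053,0.0055,-0.155],
    [0.053,0.0055,-0.155],
  ],
  rot=[
    [0,0,0],
    [0,0,0],
    [0,0,0],
    [0,0,0],
    [0,0,0],
    [0,0,0],
    [0,0,0],
    [0,0,0],
    [0,0,0],
  ],
)

```text
time: 2.8
ee_pos: [0.5092, -0.2947, 0.0694]
eef_rot: [0.707, 0.707, 0.0, 0.001]
ft_force: [1.3, 0.3, -0.7]
width: 0.0393
grip_force: 0.0
```

Request:
arm_command(
  xyz=[
    [0,0,0],
    [0,0,0],
    [0,0,0],
    [0,0,0],
    [0,0,0],
    [0,0,0],
  ],
  rot=[
    [0,0,0],
    [0,0,0],
    [0,0,0],
    [0,0,0],
    [0,0,0],
    [0,0,0],
  ],
  grip=0.0,
)

```text
time: 3.3
ee_pos: [0.5084, -0.2947, 0.0681]
eef_rot: [0.707, 0.707, 0.0, 0.001]
ft_force: [0.3, 0.7, 3.1]
width: 0.0151
grip_force: 25.0
```

Request:
arm_command(
  xyz=[
    [0,0,0.02],
    [0,0,0.055],
    [0.005,0.03,0.09],
    [0.015,0.07,0.105],
    [0.02,0.11,0.105],
    [0.03,0.15,0.105],
    [0.035,0.19,0.105],
    [0.042,0.23,0.105],
    [0.05,0.26,0.105],
    [0.055,0.28,0.105],
    [0.0575,0.284,0.105],
    [0.0575,0.284,0.105],
    [0.0575,0.284,0.105],
    [0.0575,0.284,0.105],
  ],
  rot=[
    [0,0,0],
    [0,0,0],
    [0,0,0],
    [0,0,0],
    [0,0,0],
    [0,0,0],
    [0,0,0],
    [0,0,0],
    [0,0,0],
    [0,0,0],
    [0,0,0],
    [0,0,0],
    [0,0,0],
    [0,0,0],
  ],
)

```text
time: 4.47
ee_pos: [0.5652, -0.0124, 0.1724]
eef_rot: [0.708, 0.706, -0.0, 0.0]
ft_force: [0.5, -0.6, -1.0]
width: 0.0152
grip_force: 25.0
```

```bash
python3 look.py w2 socket0 probe_a_mid
python3 - <<'E'
from h import *
np.set_printoptions(precision=4,suppress=True)
for c in ["scene","side"]:
    im,M=shot(c,c+"2")
    for l in ["socket0","probe_a_mid"]:
        for d in r.spot_point(l,c)[:4]:
            w=W(c,d["at"],M); print(c,l,round(d["conf"],2),w,np.round(px(M,w)))
import cv2
a=cv2.imread("pics/w2.png");b=cv2.imread("pics/side2.png")[110:350,140:460]
cv2.imwrite("pics/v2.png",cv2.hconcat([cv2.resize(a,(400,300)),cv2.resize(b,(400,300))]))
E
```

```text
socket0 0.65 [ 0.5423 -0.0529  0.0769] [288. 290.]
socket0 0.65 [0.567  0.0286 0.08  ] [319. 188.]
4.6167 [ 0.5654 -0.0119  0.1726] 0.015263829617158237
356.7937079692394 315.5511355945896 237.3583890633273
scene socket0 0.74 [ 0.5429 -0.0546  0.0771] [343. 272.]
scene socket0 0.66 [0.5646 0.026  0.0771] [374. 313.]
scene probe_a_mid 0.69 [ 0.3936 -0.3074  0.0505] [293. 151.]
side socket0 0.98 [0.5684 0.0287 0.0772] [269. 209.]
side socket0 0.75 [ 0.543  -0.0537  0.0795] [292. 229.]
side probe_a_mid 0.96 [ 0.3959 -0.3065  0.058 ] [355. 366.]
```

View pics/v2.png

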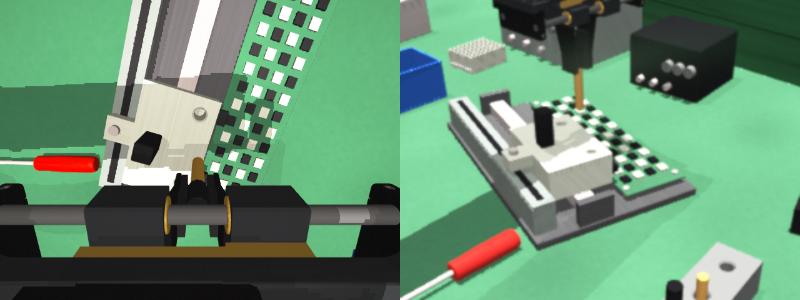

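The probe is held straight down, its tip at wrist pixel (317,255), and socket 1 is at about (319,182).

Run:
```python
from h import *
np.set_printoptions(precision=4,suppress=True)
f,cx,cy=356.794,315.551,237.358
def ray(T,u,v,z):
    d=T[:3,:3]@np.array([(u-cx)/f,-(v-cy)/f,-1]); o=T[:3,3]; return o+d*(z-o[2])/d[2]
T=np.load("pics/w2.npy"); im=cv2.imread("pics/w2.png")
for p in ((318,182,.079),(319,188,.079),(317,252,.115)): print(ray(T,*p))
a=cv2.resize(im[155:215,280:360],(400,300),interpolation=cv2.INTER_CUBIC); b=cv2.resize(im[235:295,280:360],(400,300),interpolation=cv2.INTER_CUBIC)
cv2.imwrite("pics/z2.png",cv2.hconcat([a,b]))
```

```text
[0.5662 0.0328 0.079 ]
[0.5669 0.0285 0.079 ]
[ 0.5652 -0.0074  0.115 ]
```

View pics/z2.png

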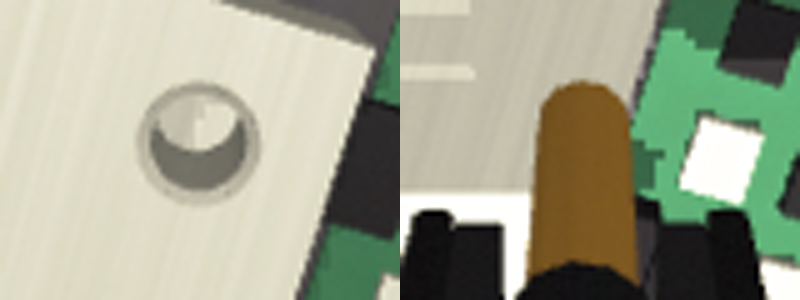

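Request:
arm_command(
  xyz=[
    [0.001,0.025,0],
    [0.001,0.042,-0.01],
    [0.001,0.042,-0.025],
    [0.001,0.042,-0.025],
    [0.001,0.042,-0.025],
    [0.001,0.042,-0.025],
  ],
  rot=[
    [0,0,0],
    [0,0,0],
    [0,0,0],
    [0,0,0],
    [0,0,0],
    [0,0,0],
  ],
)

```text
time: 5.42
ee_pos: [0.5668, 0.0307, 0.1482]
eef_rot: [0.707, 0.707, 0.0, 0.0]
ft_force: [0.1, -0.7, -0.1]
width: 0.0152
grip_force: 25.0
```

```bash
python3 look.py w3
python3 - <<'E'
from h import *
shot("side","side3")
im=cv2.imread("pics/w3.png");s=cv2.imread("pics/side3.png")
a=cv2.resize(im[210:300,260:380],(400,300),interpolation=cv2.INTER_CUBIC); b=cv2.resize(s[150:240,210:330],(400,300),interpolation=cv2.INTER_CUBIC)
cv2.imwrite("pics/z3.png",cv2.hconcat([a,b]))
E
```

```text
5.4667 [0.567  0.0307 0.1485] 0.015270825346870525
356.7937079692394 315.5511355945896 237.3583890633273
```

View pics/z3.png

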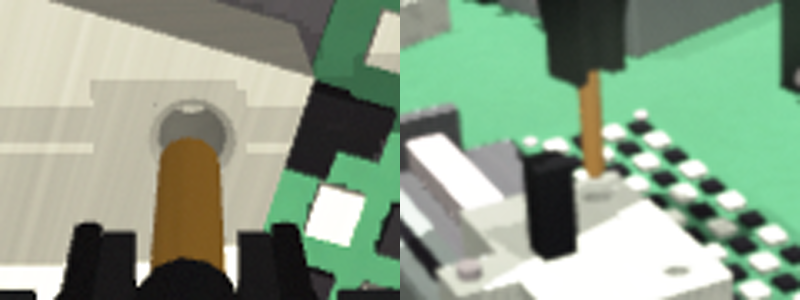

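The hole surrounds the tip in the wrist crop (hole centre about (318,251), rod 317), so alignment is good. I'll lower it.

Request:
arm_command(
  xyz=[
    [0,0,-0.006],
    [0,0,-0.012],
    [0,0,-0.018],
    [0,0,-0.024],
    [0,0,-0.03],
  ],
  rot=[
    [0,0,0],
    [0,0,0],
    [0,0,0],
    [0,0,0],
    [0,0,0],
  ],
)

```text
time: 5.93
ee_pos: [0.5665, 0.0314, 0.1168]
eef_rot: [0.707, 0.707, 0.0, 0.0]
ft_force: [1.1, 0.3, 0.5]
width: 0.0151
grip_force: 25.0
```

Request:
arm_command(
  xyz=[
    [0,0,-0.008],
    [0,0,-0.014],
    [0,0,-0.019],
    [0,0,-0.019],
    [0,0,-0.019],
  ],
  rot=[
    [0,0,0],
    [0,0,0],
    [0,0,0],
    [0,0,0],
    [0,0,0],
  ],
)

```text
time: 6.35
ee_pos: [0.5665, 0.0314, 0.0983]
eef_rot: [0.707, 0.707, -0.0, -0.0]
ft_force: [2.0, -0.4, -2.8]
width: 0.0148
grip_force: 25.0
```

Request:
arm_command(
  xyz=[
    [0,0,0],
    [0,0,0],
    [0,0,0],
    [0,0,0],
    [0,0,0.03],
    [0,0,0.06],
    [0,0,0.08],
    [0,0,0.08],
  ],
  rot=[
    [0,0,0],
    [0,0,0],
    [0,0,0],
    [0,0,0],
    [0,0,0],
    [0,0,0],
    [0,0,0],
    [0,0,0],
  ],
  grip=0.45,
)

```text
time: 7.02
ee_pos: [0.5687, 0.0319, 0.1836]
eef_rot: [0.707, 0.707, 0.003, 0.002]
ft_force: [0.2, 0.4, 0.2]
width: 0.0393
grip_force: 0.0
```

```bash
python3 look.py w4 probe_a_mid socket0
python3 - <<'E'
from h import *
im,M=shot("side","side4")
for d in r.spot_point("probe_a_mid","side")[:4]:
    w=W("side",d["at"],M); print(round(d["conf"],2),w,np.round(px(M,w)))
E
```

```text
socket0 0.8 [0.566  0.0286 0.0834] [312. 244.]
socket0 0.75 [ 0.5425 -0.0521  0.0782] [285. 332.]
7.1667 [0.5662 0.0316 0.1781] 0.03910861154576702
356.7937079692394 315.5511355945896 237.3583890633273
0.95 [ 0.39968313 -0.30651806  0.05753792] [357. 364.]
0.4 [0.56663898 0.027767   0.07413859] [269. 211.]
```

Request:
arm_command(
  xyz=[
    [-0.017,-0.034,0],
    [-0.034,-0.067,0],
    [-0.05,-0.1,0],
    [-0.067,-0.135,0],
    [-0.084,-0.168,0],
    [-0.1,-0.2,0],
    [-0.117,-0.235,0],
    [-0.134,-0.27,0],
    [-0.15,-0.3,0],
    [-0.162,-0.325,0],
    [-0.1675,-0.3375,0],
    [-0.1675,-0.3375,-0.02],
    [-0.1675,-0.3375,-0.055],
    [-0.1675,-0.3375,-0.09],
    [-0.1675,-0.3375,-0.111],
    [-0.1675,-0.3375,-0.111],
    [-0.1675,-0.3375,-0.111],
  ],
  rot=[
    [0,0,0],
    [0,0,0],
    [0,0,0],
    [0,0,0],
    [0,0,0],
    [0,0,0],
    [0,0,0],
    [0,0,0],
    [0,0,0],
    [0,0,0],
    [0,0,0],
    [0,0,0],
    [0,0,0],
    [0,0,0],
    [0,0,0],
    [0,0,0],
    [0,0,0],
  ],
)

```text
time: 8.68
ee_pos: [0.398, -0.3055, 0.0667]
eef_rot: [0.707, 0.707, -0.001, -0.002]
ft_force: [0.4, -0.2, 0.7]
width: 0.0394
grip_force: 0.0
```

Request:
arm_command(
  xyz=[
    [0,0,0],
    [0,0,0],
    [0,0,0],
    [0,0,0],
    [0,0,0],
    [0,0,0],
  ],
  rot=[
    [0,0,0],
    [0,0,0],
    [0,0,0],
    [0,0,0],
    [0,0,0],
    [0,0,0],
  ],
  grip=0.0,
)

```text
time: 9.18
ee_pos: [0.3996, -0.3063, 0.0683]
eef_rot: [0.707, 0.707, 0.0, 0.001]
ft_force: [-0.1, -0.2, 4.0]
width: 0.0148
grip_force: 25.0
```

Request:
arm_command(
  xyz=[
    [0,0,0.02],
    [0,0,0.055],
    [0.015,0.025,0.09],
    [0.035,0.055,0.105],
    [0.055,0.085,0.105],
    [0.075,0.115,0.105],
    [0.095,0.145,0.105],
    [0.115,0.175,0.105],
    [0.13,0.2,0.105],
    [0.142,0.219,0.105],
    [0.142,0.219,0.095],
    [0.142,0.219,0.08],
    [0.142,0.219,0.08],
    [0.142,0.219,0.08],
    [0.142,0.219,0.08],
  ],
  rot=[
    [0,0,0],
    [0,0,0],
    [0,0,0],
    [0,0,0],
    [0,0,0],
    [0,0,0],
    [0,0,0],
    [0,0,0],
    [0,0,0],
    [0,0,0],
    [0,0,0],
    [0,0,0],
    [0,0,0],
    [0,0,0],
    [0,0,0],
  ],
)

```text
time: 10.43
ee_pos: [0.541, -0.0876, 0.1481]
eef_rot: [0.707, 0.707, 0.0, 0.0]
ft_force: [1.0, 0.4, -0.1]
width: 0.0153
grip_force: 25.0
```

```bash
python3 look.py w5
python3 - <<'E'
from h import *
shot("side","side5")
im=cv2.imread("pics/w5.png");s=cv2.imread("pics/side5.png")
a=cv2.resize(im[210:300,260:380],(400,300),interpolation=cv2.INTER_CUBIC); b=cv2.resize(s[160:250,230:350],(400,300),interpolation=cv2.INTER_CUBIC)
cv2.imwrite("pics/z5.png",cv2.hconcat([a,b]))
E
```

```text
10.4833 [ 0.5412 -0.0876  0.1484] 0.014963985735101331
356.7937079692394 315.5511355945896 237.3583890633273
```

View pics/z5.png

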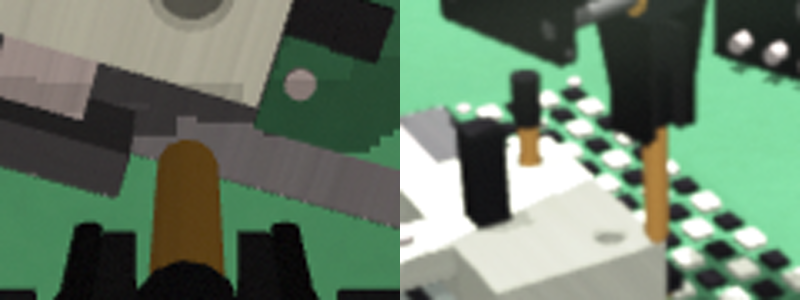

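My y shift was 33 mm short (the socket shows just ahead, around (318,205)). By comparison with the earlier hover view, it is about 32 mm further in +y.

Request:
arm_command(
  xyz=[
    [0,0.018,0],
    [0,0.032,0],
    [0,0.032,0],
    [0,0.032,0],
    [0,0.032,0],
    [0,0.032,0],
  ],
  rot=[
    [0,0,0],
    [0,0,0],
    [0,0,0],
    [0,0,0],
    [0,0,0],
    [0,0,0],
  ],
)

```text
time: 11.03
ee_pos: [0.5411, -0.0561, 0.1478]
eef_rot: [0.708, 0.707, 0.0, 0.0]
ft_force: [-1.4, -0.3, -1.4]
width: 0.0152
grip_force: 25.0
```

```bash
python3 look.py w6
python3 - <<'E'
import cv2
im=[cv2.imread(f"pics/{n}.png") for n in ("w3","w6")]
cv2.imwrite("pics/z6.png",cv2.hconcat([cv2.resize(i[210:300,260:380],(400,300),interpolation=cv2.INTER_CUBIC) for i in im]))
E
```

```text
11.0833 [ 0.541  -0.056   0.1477] 0.014915105667647153
356.7937079692394 315.5511355945896 237.3583890633273
```

View pics/z6.png

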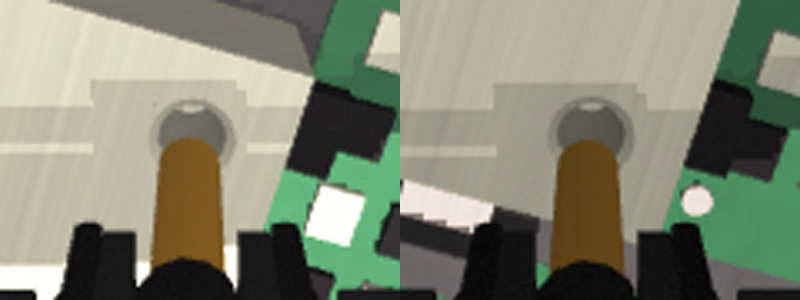

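The tip-to-hole view is nearly the same as the successful one (hole centre about (318,250)), so I'll insert it.

Request:
arm_command(
  xyz=[
    [0,0,-0.006],
    [0,0,-0.012],
    [0,0,-0.018],
    [0,0,-0.024],
    [0,0,-0.03],
  ],
  rot=[
    [0,0,0],
    [0,0,0],
    [0,0,0],
    [0,0,0],
    [0,0,0],
  ],
)

```text
time: 11.5
ee_pos: [0.5409, -0.0551, 0.1167]
eef_rot: [0.707, 0.707, -0.0, -0.0]
ft_force: [0.6, 0.5, -1.1]
width: 0.0151
grip_force: 25.0
```

Request:
arm_command(
  xyz=[
    [0,0,-0.008],
    [0,0,-0.014],
    [0,0,-0.019],
    [0,0,-0.019],
    [0,0,-0.019],
  ],
  rot=[
    [0,0,0],
    [0,0,0],
    [0,0,0],
    [0,0,0],
    [0,0,0],
  ],
)

```text
time: 11.92
ee_pos: [0.5409, -0.055, 0.0983]
eef_rot: [0.707, 0.707, -0.0, -0.0]
ft_force: [0.9, -0.6, -0.9]
width: 0.0151
grip_force: 25.0
```

Request:
arm_command(
  xyz=[
    [0,0,0],
    [0,0,0],
    [0,0,0],
    [0,0,0],
    [0,0,0.03],
    [0,0,0.06],
    [-0.005,0.01,0.09],
    [-0.0305,0.056,0.1],
    [-0.0305,0.056,0.1],
    [-0.0305,0.056,0.1],
    [-0.0305,0.056,0.1],
    [-0.0305,0.056,0.1],
    [-0.0305,0.056,0.1],
    [-0.0305,0.056,0.1],
    [-0.0305,0.056,0.1],
    [-0.0305,0.056,0.1],
    [-0.0305,0.056,0.1],
    [-0.0305,0.056,0.1],
    [-0.0305,0.056,0.1],
    [-0.0305,0.056,0.1],
  ],
  rot=[
    [0,0,0],
    [0,0,0],
    [0,0,0],
    [0,0,0],
    [0,0,0],
    [0,0,0.1],
    [0,0,0.22],
    [0,0,0.34],
    [0,0,0.46],
    [0,0,0.58],
    [0,0,0.7],
    [0,0,0.82],
    [0,0,0.94],
    [0,0,1.06],
    [0,0,1.18],
    [0,0,1.283],
    [0,0,1.283],
    [0,0,1.283],
    [0,0,1.283],
    [0,0,1.283],
  ],
  grip=0.5,
)

```text
time: 13.58
ee_pos: [0.5105, 0.001, 0.1986]
eef_rot: [0.145, 0.989, 0.0, 0.0]
ft_force: [-0.9, 1.1, -0.7]
width: 0.0436
grip_force: 0.0
```

```bash
python3 look.py w7 post socket0
python3 - <<'E'
from h import *
import cv2
im,M=shot("side","side7")
for l in ("probe_a_mid","post"):
  for d in r.spot_point(l,"side")[:3]: print(l,round(d["conf"],2),np.round(W("side",d["at"],M),4))
b=cv2.imread("pics/side7.png")[110:260,170:370]
cv2.imwrite("pics/z7.png",cv2.hconcat([cv2.resize(cv2.imread("pics/w7.png"),(400,300)),cv2.resize(b,(400,300))]))
E
```

```text
post 0.86 [ 0.5079 -0.0022  0.1158] [309. 245.]
socket0 0.98 [ 0.5384 -0.0495  0.0787] [267. 278.]
socket0 0.55 [0.5678 0.0268 0.0812] [363. 286.]
13.7333 [0.5105 0.001  0.1986] 0.04353907196344719
356.7937079692394 315.5511355945896 237.3583890633273
probe_a_mid 0.82 [ 0.5383 -0.0569  0.0858]
post 0.71 [ 0.5141 -0.0012  0.1148]
```

View pics/z7.png

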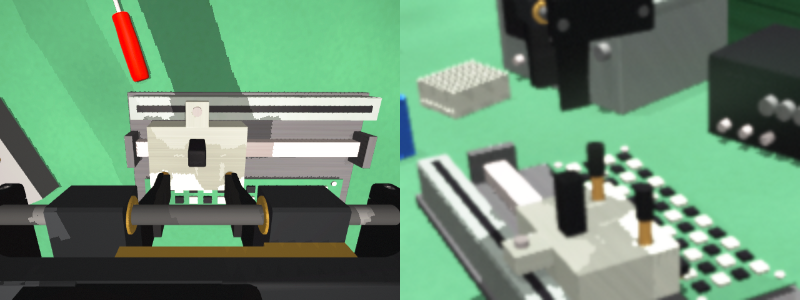

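Both probes stand home (side crop, heads at the same height). The post at wrist (315,243) is centred between the fingers and the tester is square to the picture. I'll descend and grip.

Request:
arm_command(
  xyz=[
    [0,0,-0.03],
    [0,0,-0.06],
    [0,0,-0.085],
    [0,0,-0.103],
    [0,0,-0.103],
    [0,0,-0.103],
  ],
  rot=[
    [0,0,0],
    [0,0,0],
    [0,0,0],
    [0,0,0],
    [0,0,0],
    [0,0,0],
  ],
)

```text
time: 14.38
ee_pos: [0.5101, 0.001, 0.0954]
eef_rot: [0.143, 0.99, -0.0, -0.001]
ft_force: [-0.1, 0.0, 0.2]
width: 0.0438
grip_force: 0.0
```

Request:
arm_command(
  xyz=[
    [0,0,0],
    [0,0,0],
    [0,0,0],
    [0,0,0],
    [0,0,0],
    [0,0,0],
    [0,0,0],
  ],
  rot=[
    [0,0,0],
    [0,0,0],
    [0,0,0],
    [0,0,0],
    [0,0,0],
    [0,0,0],
    [0,0,0],
  ],
  grip=0.0,
  squeeze=25,
)

```text
time: 14.97
ee_pos: [0.5109, 0.0009, 0.0963]
eef_rot: [0.144, 0.99, 0.0, 0.001]
ft_force: [-0.7, 0.2, 6.2]
width: 0.02
grip_force: 25.0
```

Request:
arm_command(
  xyz=[
    [0.001,0.0035,0],
    [0.0028,0.0096,0],
    [0.0057,0.0192,0],
    [0.0085,0.0288,0],
    [0.0114,0.0384,0],
    [0.0142,0.048,0],
    [0.017,0.0575,0],
    [0.0185,0.0623,0],
    [0.0185,0.0623,0],
    [0.0185,0.0623,0],
  ],
  rot=[
    [0,0,0],
    [0,0,0],
    [0,0,0],
    [0,0,0],
    [0,0,0],
    [0,0,0],
    [0,0,0],
    [0,0,0],
    [0,0,0],
    [0,0,0],
  ],
)

```text
time: 15.8
ee_pos: [0.5299, 0.064, 0.0963]
eef_rot: [0.143, 0.99, 0.001, 0.001]
ft_force: [2.2, 2.9, 5.9]
width: 0.0196
grip_force: 25.0
```

Request:
arm_command(
  xyz=[
    [0.0003,0.001,0],
    [0.0006,0.0019,0],
    [0.0006,0.0019,0],
  ],
  rot=[
    [0,0,0],
    [0,0,0],
    [0,0,0],
  ],
)

```text
time: 16.05
ee_pos: [0.5301, 0.0646, 0.0963]
eef_rot: [0.144, 0.99, 0.0, 0.001]
ft_force: [-0.5, -0.7, 7.7]
width: 0.0198
grip_force: 25.0
```

Request:
arm_command(
  xyz=[
    [0.0003,0.001,0],
    [0.0006,0.0019,0],
    [0.0006,0.0019,0],
  ],
  rot=[
    [0,0,0],
    [0,0,0],
    [0,0,0],
  ],
)

```text
time: 16.3
ee_pos: [0.5306, 0.0664, 0.0963]
eef_rot: [0.144, 0.99, -0.0, 0.001]
ft_force: [-0.4, -2.6, 7.6]
width: 0.0195
grip_force: 25.0
```

Request:
arm_command(
  xyz=[
    [0.0003,0.001,0],
    [0.0006,0.0019,0],
    [0.0006,0.0019,0],
  ],
  rot=[
    [0,0,0],
    [0,0,0],
    [0,0,0],
  ],
)

```text
time: 16.55
ee_pos: [0.5312, 0.0684, 0.0963]
eef_rot: [0.144, 0.99, -0.0, 0.001]
ft_force: [-0.3, -1.3, 7.6]
width: 0.0203
grip_force: 25.0
```

Request:
arm_command(
  xyz=[
    [0.0003,0.001,0],
    [0.0006,0.0019,0],
    [0.0006,0.0019,0],
  ],
  rot=[
    [0,0,0],
    [0,0,0],
    [0,0,0],
  ],
)

```text
time: 16.8
ee_pos: [0.5318, 0.0703, 0.0963]
eef_rot: [0.144, 0.99, -0.0, 0.001]
ft_force: [-0.4, -1.8, 8.3]
width: 0.02
grip_force: 25.0
```

Request:
arm_command(
  xyz=[
    [0.0003,0.001,0],
    [0.0006,0.0019,0],
    [0.0006,0.0019,0],
  ],
  rot=[
    [0,0,0],
    [0,0,0],
    [0,0,0],
  ],
)

```text
time: 17.05
ee_pos: [0.5324, 0.0722, 0.0963]
eef_rot: [0.144, 0.99, -0.0, 0.0]
ft_force: [0.3, -0.9, 8.4]
width: 0.0196
grip_force: 25.0
```

Request:
arm_command(
  xyz=[
    [0.0003,0.001,0],
    [0.0006,0.0019,0],
    [0.0006,0.0019,0],
  ],
  rot=[
    [0,0,0],
    [0,0,0],
    [0,0,0],
  ],
)

```text
time: 17.3
ee_pos: [0.533, 0.0741, 0.0963]
eef_rot: [0.144, 0.99, -0.0, 0.0]
ft_force: [-1.4, -1.3, 8.5]
width: 0.0197
grip_force: 25.0
```

Request:
arm_command(
  xyz=[
    [0.0003,0.001,0],
    [0.0006,0.0019,0],
    [0.0006,0.0019,0],
  ],
  rot=[
    [0,0,0],
    [0,0,0],
    [0,0,0],
  ],
)

```text
time: 17.55
ee_pos: [0.5335, 0.076, 0.0963]
eef_rot: [0.144, 0.99, -0.0, 0.0]
ft_force: [-1.1, -1.0, 8.5]
width: 0.02
grip_force: 25.0
```

Request:
arm_command(
  xyz=[
    [0.0003,0.001,0],
    [0.0006,0.0019,0],
    [0.0006,0.0019,0],
  ],
  rot=[
    [0,0,0],
    [0,0,0],
    [0,0,0],
  ],
)

```text
time: 17.8
ee_pos: [0.5341, 0.078, 0.0963]
eef_rot: [0.144, 0.99, -0.0, 0.0]
ft_force: [-1.7, -1.3, 7.5]
width: 0.0202
grip_force: 25.0
```

Request:
arm_command(
  xyz=[
    [0.0003,0.001,0],
    [0.0006,0.0019,0],
    [0.0006,0.0019,0],
  ],
  rot=[
    [0,0,0],
    [0,0,0],
    [0,0,0],
  ],
)

```text
time: 18.05
ee_pos: [0.5347, 0.0799, 0.0963]
eef_rot: [0.144, 0.99, -0.0, 0.0]
ft_force: [-0.8, -1.9, 8.7]
width: 0.0197
grip_force: 25.0
```

Request:
arm_command(
  xyz=[
    [0.0003,0.001,0],
    [0.0006,0.0019,0],
    [0.0006,0.0019,0],
  ],
  rot=[
    [0,0,0],
    [0,0,0],
    [0,0,0],
  ],
)

```text
time: 18.3
ee_pos: [0.5353, 0.0818, 0.0963]
eef_rot: [0.144, 0.99, 0.0, 0.0]
ft_force: [-1.1, -1.2, 9.1]
width: 0.02
grip_force: 25.0
```

Request:
arm_command(
  xyz=[
    [0.0003,0.001,0],
    [0.0006,0.0019,0],
    [0.0006,0.0019,0],
  ],
  rot=[
    [0,0,0],
    [0,0,0],
    [0,0,0],
  ],
)

```text
time: 18.55
ee_pos: [0.5359, 0.0837, 0.0963]
eef_rot: [0.144, 0.99, 0.0, 0.0]
ft_force: [-1.9, -1.1, 8.9]
width: 0.0196
grip_force: 25.0
```

Request:
arm_command(
  xyz=[
    [0.0003,0.001,0],
    [0.0006,0.0019,0],
    [0.0006,0.0019,0],
  ],
  rot=[
    [0,0,0],
    [0,0,0],
    [0,0,0],
  ],
)

```text
time: 18.8
ee_pos: [0.5364, 0.0856, 0.0963]
eef_rot: [0.144, 0.99, -0.0, 0.0]
ft_force: [-1.2, -0.5, 9.0]
width: 0.0199
grip_force: 25.0
```

Request:
arm_command(
  xyz=[
    [0.0003,0.001,0],
    [0.0006,0.0019,0],
    [0.0006,0.0019,0],
  ],
  rot=[
    [0,0,0],
    [0,0,0],
    [0,0,0],
  ],
)

```text
time: 19.05
ee_pos: [0.537, 0.0875, 0.0963]
eef_rot: [0.144, 0.99, 0.0, 0.0]
ft_force: [-1.7, -1.3, 9.6]
width: 0.0197
grip_force: 25.0
```

Request:
arm_command(
  xyz=[
    [0.0003,0.001,0],
    [0.0006,0.0019,0],
    [0.0006,0.0019,0],
  ],
  rot=[
    [0,0,0],
    [0,0,0],
    [0,0,0],
  ],
)

```text
time: 19.3
ee_pos: [0.5376, 0.0894, 0.0963]
eef_rot: [0.144, 0.99, 0.0, 0.0]
ft_force: [-1.6, -1.3, 8.1]
width: 0.0199
grip_force: 25.0
```

Request:
arm_command(
  xyz=[
    [0.0003,0.001,0],
    [0.0006,0.0019,0],
    [0.0006,0.0019,0],
  ],
  rot=[
    [0,0,0],
    [0,0,0],
    [0,0,0],
  ],
)

```text
time: 19.55
ee_pos: [0.5382, 0.0914, 0.0963]
eef_rot: [0.144, 0.99, 0.0, 0.0]
ft_force: [-2.6, -0.7, 8.9]
width: 0.02
grip_force: 25.0
```

Request:
arm_command(
  xyz=[
    [0.0003,0.001,0],
    [0.0006,0.0019,0],
    [0.0006,0.0019,0],
  ],
  rot=[
    [0,0,0],
    [0,0,0],
    [0,0,0],
  ],
)

```text
time: 19.8
ee_pos: [0.5387, 0.0933, 0.0963]
eef_rot: [0.144, 0.99, 0.0, 0.0]
ft_force: [-2.6, -1.4, 9.1]
width: 0.0197
grip_force: 25.0
```

Request:
arm_command(
  xyz=[
    [0.0003,0.001,0],
    [0.0006,0.0019,0],
    [0.0006,0.0019,0],
  ],
  rot=[
    [0,0,0],
    [0,0,0],
    [0,0,0],
  ],
)

```text
time: 20.05
ee_pos: [0.5393, 0.0952, 0.0963]
eef_rot: [0.144, 0.99, 0.0, 0.0]
ft_force: [-2.2, -1.0, 9.0]
width: 0.0198
grip_force: 25.0
```

Request:
arm_command(
  xyz=[
    [0.0003,0.001,0],
    [0.0006,0.0019,0],
    [0.0006,0.0019,0],
  ],
  rot=[
    [0,0,0],
    [0,0,0],
    [0,0,0],
  ],
)

```text
time: 20.3
ee_pos: [0.5399, 0.0971, 0.0963]
eef_rot: [0.144, 0.99, 0.0, 0.0]
ft_force: [-2.4, -0.7, 9.0]
width: 0.0196
grip_force: 25.0
```

Request:
arm_command(
  xyz=[
    [0.0002,0.001,0],
    [0.0005,0.0019,0],
    [0.0005,0.0019,0],
  ],
  rot=[
    [0,0,0],
    [0,0,0],
    [0,0,0],
  ],
)

```text
time: 20.55
ee_pos: [0.5405, 0.099, 0.0963]
eef_rot: [0.144, 0.99, 0.0, 0.0]
ft_force: [-1.6, -1.0, 9.6]
width: 0.0198
grip_force: 25.0
```

Request:
arm_command(
  xyz=[
    [0.0002,0.001,0],
    [0.0005,0.0019,0],
    [0.0005,0.0019,0],
  ],
  rot=[
    [0,0,0],
    [0,0,0],
    [0,0,0],
  ],
)

```text
time: 20.8
ee_pos: [0.541, 0.1008, 0.0963]
eef_rot: [0.144, 0.99, -0.0, 0.0]
ft_force: [-2.1, -0.7, 9.1]
width: 0.0199
grip_force: 25.0
```

Request:
arm_command(
  xyz=[
    [0.0002,0.001,0],
    [0.0005,0.0019,0],
    [0.0005,0.0019,0],
  ],
  rot=[
    [0,0,0],
    [0,0,0],
    [0,0,0],
  ],
)

```text
time: 21.05
ee_pos: [0.5416, 0.1027, 0.0963]
eef_rot: [0.144, 0.99, 0.0, 0.0]
ft_force: [-1.4, -0.7, 9.1]
width: 0.02
grip_force: 25.0
```

Request:
arm_command(
  xyz=[
    [0.0002,0.001,0],
    [0.0005,0.0019,0],
    [0.0005,0.0019,0],
  ],
  rot=[
    [0,0,0],
    [0,0,0],
    [0,0,0],
  ],
)

```text
time: 21.3
ee_pos: [0.5421, 0.1046, 0.0963]
eef_rot: [0.144, 0.99, 0.0, 0.0]
ft_force: [-1.0, -0.8, 7.8]
width: 0.0199
grip_force: 25.0
```

Request:
arm_command(
  xyz=[
    [0.0002,0.001,0],
    [0.0005,0.0019,0],
    [0.0005,0.0019,0],
  ],
  rot=[
    [0,0,0],
    [0,0,0],
    [0,0,0],
  ],
)

```text
time: 21.55
ee_pos: [0.5427, 0.1064, 0.0963]
eef_rot: [0.144, 0.99, 0.0, 0.0]
ft_force: [-1.1, -2.6, 7.2]
width: 0.02
grip_force: 25.0
```

Request:
arm_command(
  xyz=[
    [0.0002,0.001,0],
    [0.0005,0.0019,0],
    [0.0005,0.0019,0],
  ],
  rot=[
    [0,0,0],
    [0,0,0],
    [0,0,0],
  ],
)

```text
time: 21.8
ee_pos: [0.5433, 0.1084, 0.0963]
eef_rot: [0.144, 0.99, 0.0, 0.001]
ft_force: [-0.6, -1.5, 7.5]
width: 0.0202
grip_force: 25.0
```

Request:
arm_command(
  xyz=[
    [0.0003,0.001,0],
    [0.0006,0.0019,0],
    [0.0006,0.0019,0],
  ],
  rot=[
    [0,0,0],
    [0,0,0],
    [0,0,0],
  ],
)

```text
time: 22.05
ee_pos: [0.544, 0.1107, 0.0963]
eef_rot: [0.144, 0.99, 0.0, 0.001]
ft_force: [0.5, 0.9, 6.0]
width: 0.0198
grip_force: 25.0
```

Request:
arm_command(
  xyz=[
    [0.0002,0.001,0],
    [0.0005,0.0019,0],
    [0.0005,0.0019,0],
  ],
  rot=[
    [0,0,0],
    [0,0,0],
    [0,0,0],
  ],
)

```text
time: 22.3
ee_pos: [0.5446, 0.1128, 0.0963]
eef_rot: [0.144, 0.99, 0.0, 0.001]
ft_force: [1.0, 0.5, 6.2]
width: 0.0197
grip_force: 25.0
```

The force has reversed, so the carriage is being drawn in. I'll use smaller steps.

Request:
arm_command(
  xyz=[
    [0.0003,0.001,0],
    [0.0003,0.001,0],
    [0.0003,0.001,0],
  ],
  rot=[
    [0,0,0],
    [0,0,0],
    [0,0,0],
  ],
)

```text
time: 22.55
ee_pos: [0.545, 0.1141, 0.0963]
eef_rot: [0.143, 0.99, 0.001, 0.001]
ft_force: [1.8, 1.6, 6.3]
width: 0.0198
grip_force: 25.0
```

Request:
arm_command(
  xyz=[
    [0.0003,0.001,0],
    [0.0003,0.001,0],
    [0.0003,0.001,0],
  ],
  rot=[
    [0,0,0],
    [0,0,0],
    [0,0,0],
  ],
)

```text
time: 22.8
ee_pos: [0.5454, 0.1154, 0.0963]
eef_rot: [0.143, 0.99, 0.001, 0.001]
ft_force: [3.6, 4.0, 5.1]
width: 0.0199
grip_force: 25.0
```

Request:
arm_command(
  xyz=[
    [0.0003,0.001,0],
    [0.0003,0.001,0],
    [0.0003,0.001,0],
  ],
  rot=[
    [0,0,0],
    [0,0,0],
    [0,0,0],
  ],
)

```text
time: 23.05
ee_pos: [0.5458, 0.1167, 0.0963]
eef_rot: [0.143, 0.99, 0.001, 0.001]
ft_force: [4.0, 4.7, 4.3]
width: 0.0199
grip_force: 25.0
```

Request:
arm_command(
  xyz=[
    [0.0003,0.001,0],
    [0.0003,0.001,0],
    [0.0003,0.001,0],
  ],
  rot=[
    [0,0,0],
    [0,0,0],
    [0,0,0],
  ],
)

```text
time: 23.3
ee_pos: [0.5459, 0.1172, 0.0963]
eef_rot: [0.143, 0.99, 0.001, 0.001]
ft_force: [3.3, 3.2, 5.3]
width: 0.0201
grip_force: 25.0
```

Request:
arm_command(
  xyz=[
    [0.0003,0.001,0],
    [0.0003,0.001,0],
    [0.0003,0.001,0],
  ],
  rot=[
    [0,0,0],
    [0,0,0],
    [0,0,0],
  ],
)

```text
time: 23.55
ee_pos: [0.546, 0.1173, 0.0963]
eef_rot: [0.144, 0.99, 0.0, 0.001]
ft_force: [1.0, -0.3, 8.5]
width: 0.0202
grip_force: 25.0
```

The position has stuck at y = 0.1173 while the command advanced and the slide force fell to about zero, which is the ball seated. I'll hold and check.

Request:
arm_command(
  xyz=[
    [0,0,0],
    [0,0,0],
    [0,0,0],
    [0,0,0],
    [0,0,0],
    [0,0,0],
  ],
  rot=[
    [0,0,0],
    [0,0,0],
    [0,0,0],
    [0,0,0],
    [0,0,0],
    [0,0,0],
  ],
)

```text
time: 24.05
ee_pos: [0.546, 0.1173, 0.0963]
eef_rot: [0.144, 0.99, 0.0, 0.001]
ft_force: [1.1, 0.7, 7.7]
width: 0.02
grip_force: 25.0
```

Request:
arm_command(
  xyz=[
    [0.0003,0.001,0],
    [0.0003,0.001,0],
    [0.0003,0.001,0],
    [0.0003,0.001,0],
  ],
  rot=[
    [0,0,0],
    [0,0,0],
    [0,0,0],
    [0,0,0],
  ],
)

```text
time: 24.38
ee_pos: [0.546, 0.1175, 0.0963]
eef_rot: [0.144, 0.99, -0.0, 0.0]
ft_force: [-1.6, -2.4, 9.5]
width: 0.02
grip_force: 25.0
```

Request:
arm_command(
  xyz=[
    [-0.0003,-0.001,0],
    [-0.0003,-0.001,0],
    [-0.0003,-0.001,0],
    [-0.0003,-0.001,0],
    [-0.0003,-0.001,0],
    [-0.0003,-0.001,0],
  ],
  rot=[
    [0,0,0],
    [0,0,0],
    [0,0,0],
    [0,0,0],
    [0,0,0],
    [0,0,0],
  ],
)

```text
time: 24.88
ee_pos: [0.5459, 0.1173, 0.0963]
eef_rot: [0.144, 0.99, 0.0, 0.001]
ft_force: [2.0, 0.6, 7.8]
width: 0.0199
grip_force: 25.0
```

Run:
```python
from h import *
for c in ("side","scene"):
  im,M=shot(c,c+"9")
  for l in ("probe_a_mid","spare_mid","post"):
    for d in r.spot_point(l,c)[:2]: print(c,l,round(d["conf"],2),np.round(W(c,d["at"],M),4))
s=r.read_state();print(s["ee_pos"],s["ft_force"],s["grip_force"],s["time"])
cv2.imwrite("pics/z9.png",cv2.resize(cv2.imread("pics/side9.png")[100:400,150:450],(600,600)))
```

```text
side probe_a_mid 0.7 [0.5752 0.0631 0.0869]
side spare_mid 0.69 [ 0.4538 -0.301   0.0375]
side spare_mid 0.67 [ 0.4587 -0.3011  0.0011]
side post 0.8 [0.5467 0.1163 0.1144]
scene probe_a_mid 0.51 [0.5752 0.062  0.0826]
scene spare_mid 0.52 [ 0.4547 -0.3024  0.0396]
scene post 0.85 [0.5496 0.1131 0.1175]
[0.54595864 0.11727002 0.09628854] [0.89504624 0.39089545 8.05433892] 24.996822481043637 25.2833
```

View pics/z9.png

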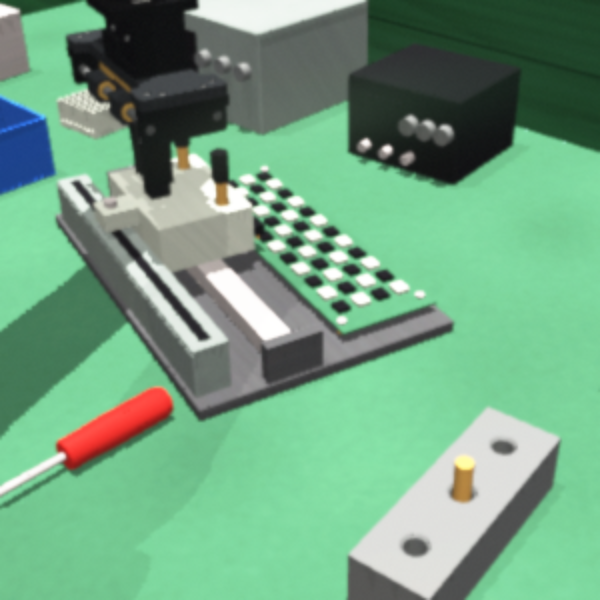

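Both probes are upright in the carriage at (183,157) and (221,190) in the crop. The spare is untouched, and the post is gripped and stiff both ways. Handing in.

```bash
python3 -c "
from bench import r
print(r.close_job())"
```

```text
the job is handed in; nothing more can be done
None
```

I handed the job in at about 25 s; no verdict came back. Both probes are fully home in the carriage sockets, the carriage sits in the notch with the post still gripped at 25 N, and the spare is still in the stand.

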